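# Put the tea things away beside the sorting table

## Task

Put the washed tea things away. Move the glass jar from in front of the bread bin onto the middle of the cork mat, then take the chopping board out of the drying rack and lean it at a slant, squarely, against the front of the bread bin with its lower edge on the table. Hang every mug that is there by its handle on the hooks of the mug stand, one mug to a hook, at any point in the job, and leave everything else where it is.

Things in the scene. Friction and masses are not known exactly. Their poses are not given: they have to be found in the camera images.
- mug0: white straight-sided mug (some may be absent), 64 mm across, 90 mm tall, 4 mm wall, 0.22 kg, standing upright at the start, mouth up. Origin: centre of its underside, z up through the mouth; the handle stands out towards its own +y.
- mug0_handle (a point): centre of the opening of the handle of mug0: 48 mm along the mug's +y and 50 mm above its underside. The handle is a square D of round bar 8 mm thick in the mug's y-z plane; its opening is 32 mm wide (y 32 to 64 mm) and 48 mm tall (26 to 74 mm above the underside), open along the mug's x; the upper bar's underside is 74 mm above the mug's underside.
- mug1: white straight-sided mug (some may be absent), 64 mm across, 90 mm tall, 4 mm wall, 0.22 kg, standing upright at the start, mouth up. Origin: centre of its underside, z up through the mouth; the handle stands out towards its own +y.
- mug1_handle (a point): centre of the opening of the handle of mug1: 48 mm along the mug's +y and 50 mm above its underside. The handle is a square D of round bar 8 mm thick in the mug's y-z plane; its opening is 32 mm wide (y 32 to 64 mm) and 48 mm tall (26 to 74 mm above the underside), open along the mug's x; the upper bar's underside is 74 mm above the mug's underside.
- mug2: white straight-sided mug (some may be absent), 64 mm across, 90 mm tall, 4 mm wall, 0.22 kg, standing upright at the start, mouth up. Origin: centre of its underside, z up through the mouth; the handle stands out towards its own +y.
- mug2_handle (a point): centre of the opening of the handle of mug2: 48 mm along the mug's +y and 50 mm above its underside. The handle is a square D of round bar 8 mm thick in the mug's y-z plane; its opening is 32 mm wide (y 32 to 64 mm) and 48 mm tall (26 to 74 mm above the underside), open along the mug's x; the upper bar's underside is 74 mm above the mug's underside.
- mug3: white straight-sided mug (some may be absent), 64 mm across, 90 mm tall, 4 mm wall, 0.22 kg, standing upright at the start, mouth up. Origin: centre of its underside, z up through the mouth; the handle stands out towards its own +y.
- mug3_handle (a point): centre of the opening of the handle of mug3: 48 mm along the mug's +y and 50 mm above its underside. The handle is a square D of round bar 8 mm thick in the mug's y-z plane; its opening is 32 mm wide (y 32 to 64 mm) and 48 mm tall (26 to 74 mm above the underside), open along the mug's x; the upper bar's underside is 74 mm above the mug's underside.
- stand: fixed mug stand: low wooden base 120 x 450 x 18 mm with four dark steel posts (12 mm thick, 200 mm tall, in a row along its y, 140 mm apart), each with one hook. Origin: on the table under the middle of the row of posts; its own -x is the side the hooks point to (towards the robot).
- hook0 (a point): middle of the hook arm at the +y end of the row, on the arm's centre line 200 mm above the table. The arm is an 8 mm round bar that runs level from the post (45 mm to the stand's +x of this point) 75 mm towards the stand's -x; its last 8 mm turn up to a tip at 220 mm height, 38 to 42 mm to the -x of this point. Axes as the stand.
- hook1 (a point): middle of the hook arm at the +y side of the middle of the row, on the arm's centre line 200 mm above the table. The arm is an 8 mm round bar that runs level from the post (45 mm to the stand's +x of this point) 75 mm towards the stand's -x; its last 8 mm turn up to a tip at 220 mm height, 38 to 42 mm to the -x of this point. Axes as the stand.
- hook2 (a point): middle of the hook arm at the -y side of the middle of the row, on the arm's centre line 200 mm above the table. The arm is an 8 mm round bar that runs level from the post (45 mm to the stand's +x of this point) 75 mm towards the stand's -x; its last 8 mm turn up to a tip at 220 mm height, 38 to 42 mm to the -x of this point. Axes as the stand.
- hook3 (a point): middle of the hook arm at the -y end of the row, on the arm's centre line 200 mm above the table. The arm is an 8 mm round bar that runs level from the post (45 mm to the stand's +x of this point) 75 mm towards the stand's -x; its last 8 mm turn up to a tip at 220 mm height, 38 to 42 mm to the -x of this point. Axes as the stand.
- board: brown wooden chopping board, a slab 16 mm thick (its x), 160 mm wide (its y), 200 mm tall (its z), 0.35 kg, at the start standing upright in the drying rack. Origin: centre of its lower edge face.
- rack: fixed aluminium drying rack, 70 x 180 mm: two low walls 42 mm tall with a 20 mm slot between them along its y; the slot floor is 8 mm above the table. Origin: on the table under the middle of the slot.
- bin: fixed white bread bin with wooden lid, a low box 120 mm deep (its x), 200 mm wide (its y), 110 mm tall with a small knob 14 mm high in the middle of the lid. Origin: centre of its underside; its front is the face at its own -x (60 mm from the origin), towards the robot.
- jar: closed glass jar with a steel lid, 64 mm across, 90 mm tall, 0.3 kg, at the start standing in front of the bread bin. Origin: centre of its underside.
- mat: fixed round cork mat, 110 mm across, 4 mm thick, at the right of the table. Origin: centre of its underside.
- lidring: red plastic ring, 56 mm across, 12 mm tall: not part of the job, leave it alone. Origin: centre of its underside.
- can: slim drinks can, 40 mm across, 100 mm tall: not part of the job, leave it alone. Origin: centre of its underside.
There are look-alikes about, which are no part of the job. Leave any orange look-alike of the mug1 alone. Leave any green look-alike of the mug0 alone.

How it is judged:
By the outcome, as a careful person would: the job done as asked, in the order asked, and still so for the second after the job is handed in, with the robot touching nothing.
Of mug0, mug1, mug2, mug3 only 2 to 4 are there at a start; the rules pass over those that are not, and their reading is None.
At some moment in a run one of mug0, mug1, mug2, mug3 may be knocked a few centimetres aside while the robot is not near it.
It also fails if it takes over 210 s, if anything falls off the work surface, if the arm or the gripper's body presses on something with over 40 N, if the wrist force passes 120 N, or if a joint passes its speed limit or range.

## Robot

A 6-joint arm with a two-finger parallel gripper is mounted at the origin on the work surface. World frame = base frame: x ahead of the robot, y to its left, z up, the work surface at z = 0. Lengths are in m, angles in rad, forces in N, time in s.
With the tool pointing down it reaches from about 0.275 to 1 m from the base axis. Payload 8.4 kg.
Tool frame: the origin (TCP) lies on the centre line of the jaws, within the pads' length; the fingertips stand 17 mm ahead of it and the grasp point (between the pads) lies 2 mm behind it (bot.tcp_to_tips is the z of the fingertips in the tool frame, in m); z points along the fingers, y is the line along which they close (so a half turn about z gives the same grasp; the last joint's range is limited). The gripper opens to 85 mm and grips with 20 to 120 N. Pads are 22 mm wide; open, the fingers measure 114 mm over their backs; the gripper's body (76 mm by 85 mm) begins 54 mm behind the grasp point. The pads swing forward as they close: fully open they stand 13 mm farther back than shut.
Start: joints at [1.304, 0.353, 1.633, -0, 1.155, -0.002], TCP at [0.164, 0.603, 0.248] pointing down, gripper open.
Joint ranges: [-2.63, 2.63], [-0.92, 2.1], [0.06, 2.66], [-1.3, 4.44], [0, 2.69], [-3.02, 3.02]. Speed limits (rad/s): [2.22, 2.22, 2.79, 3.14, 3.14, 3.14].

## Interface

Orientations are given as a unit quaternion [x, y, z, w].
In Python, from workcell import bot, hand, kinematics, get_obs, vision, hand_in gives the robot as it stands. The module is installed in compiled form; this text tells all that it offers. Calls block until the motion is done:
- bot.reach(position, orientation): joint-space move of the TCP to a pose.
- bot.servo_line(position, ori=None, velocity=0.15): straight line of the TCP; ori=None keeps the orientation; velocity is the mean speed in m/s.
- bot.goto_joints(angles): joint-space move.
- hand.move_gripper(opening, strength=None): finger opening in m; strength is the grip in N (None keeps the last); returns when the fingers have stopped.
- bot.dwell(seconds).
- kinematics.solve_ik(position, orientation): joint angles nearest the present ones, or None.
- get_obs(): the state.
- vision.read_camera(name): name is "scene" or "top" or "wrist"; returns a dict with "frame" (400x640x3 uint8, red, green, blue), "intrinsics" (3x3 intrinsics, pixels), "view" (4x4, takes a point from world to camera coordinates). Camera axes: x right, y down, z forward; pixel columns grow to the right and rows downward; lengths in m; the calibration is good to about 2 mm. A picture is of the moment at which its call begins. There is no depth.
A pose or a line that the arm cannot do raises bot.IKError and nothing moves.
- hand_in(): hands the job in; it is judged then, once.
The state is a dict: "time_s": time; "joint_pos": joint angles; "joint_vel": joint speeds; "joint_efforts": joint torques, N m; "position": TCP position; "orientation": TCP orientation; "wrist_force": force on the tool from outside, world axes, zero at the start; "ft_torque": the same for the moment, N m; "gripper_width": finger opening in m; "grip_force": force on a finger pad.
Only numpy, scipy, OpenCV 4.12 (cv2) and the standard library are available. Lean on these libraries where they do the work, as an engineer would, in place of code of your own. Each camera call takes 0.05 s, during which the arm holds its last target. There are 200 camera calls.

## Working session

There is one attempt and no reset: what is moved stays moved. The work goes in short steps, each a Python script; the robot and the scene stay as the last script left them, time stands still between calls to the robot, and variables do not carry over. Pictures are saved under pics/ and viewed, at most 14 in all, crops included, and the job is handed in when it is done.

```bash
mkdir -p pics; python3 - <<'E'
from workcell import *
import cv2,numpy as np
for n in ["scene","top"]:
    c=vision.read_camera(n); cv2.imwrite(f"pics/{n}0.png",c["frame"][:,:,::-1]); print(n,c["intrinsics"].tolist(),np.round(c["view"],4).tolist())
o=get_obs(); print(o)
E
```

```text
scene [[457.54893485379534, 0.0, 317.6140710318645], [0.0, 457.54893485379534, 194.93640085537538], [0.0, 0.0, 1.0]] [[0.0091, 1.0, 0.0038, 0.0026], [0.6594, -0.0032, -0.7518, -0.1661], [-0.7518, 0.0093, -0.6594, 1.5458], [0.0, 0.0, 0.0, 1.0]]
top [[365.21671602308635, 0.0, 325.27997178723786], [0.0, 365.21671602308635, 198.5175063894821], [0.0, 0.0, 1.0]] [[-0.0143, -0.9997, 0.0174, -0.0285], [-0.9828, 0.0109, -0.1842, 0.4475], [0.184, -0.0197, -0.9827, 0.9469], [0.0, 0.0, 0.0, 1.0]]
{'time_s': 0.1, 'joint_pos': array([ 1.30360205e+00,  3.53600220e-01,  1.63403988e+00,  9.32501134e-06,
        1.15520580e+00, -2.42326725e-03]), 'joint_vel': array([ 0.00133712, -0.00050969, -0.00076524,  0.00034049,  0.00181894,
       -0.00055397]), 'joint_efforts': array([ 1.18269811e-03, -6.06359911e+01, -3.42816961e+01,  1.32723549e-04,
        3.95367388e-03,  1.41432125e-05]), 'position': array([0.16346154, 0.6028337 , 0.24763193]), 'orientation': array([ 1.32000989e-01,  9.91249386e-01, -6.20363253e-04, -8.84442237e-05]), 'wrist_force': array([ 0.80668907,  1.20829043, -0.12685769]), 'ft_torque': array([-0.01748857,  0.02110641,  0.03744146]), 'grip_force': 0.0, 'gripper_width': 0.08528756915520917}
```

View pics/scene0.png

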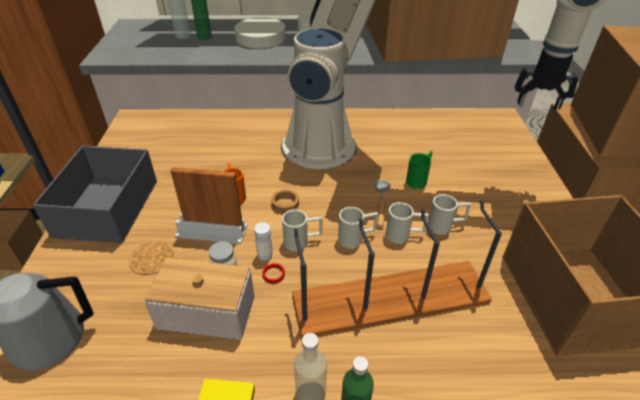

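View pics/top0.png

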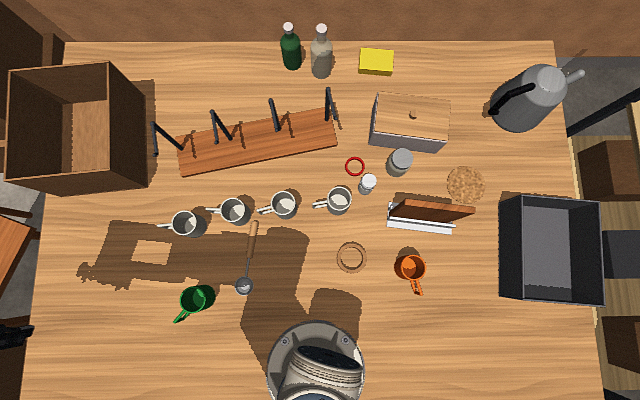

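Four white mugs stand in a row (top image ≈(185,222), (236,210), (284,204), (340,199), handles to +y). The jar is at (400,162), board and rack at (430,210), mat at (466,184), bin at (410,120), and the stand runs from (180,165) to (335,115). I'll enlarge both views to get exact pixels.

```bash
cat > h.py <<'E'
from workcell import bot,hand,kinematics,get_obs,vision,hand_in
import cv2,numpy as np
from scipy.spatial.transform import Rotation as R
def cam(n,save=None):
    c=vision.read_camera(n); c["img"]=np.ascontiguousarray(c["frame"][:,:,::-1])
    if save: cv2.imwrite(f"pics/{save}.png",c["img"])
    return c
def ray(c,uv):
    V=np.array(c["view"]);d=np.linalg.inv(c["intrinsics"])@[uv[0],uv[1],1.]
    return -V[:3,:3].T@V[:3,3], V[:3,:3].T@d
def onz(c,uv,z):
    o,d=ray(c,uv); return o+d*(z-o[2])/d[2]
def tri(cs,uvs):
    A=np.zeros((3,3));b=np.zeros(3);L=[]
    for c,uv in zip(cs,uvs):
        o,d=ray(c,uv);d=d/np.linalg.norm(d);P=np.eye(3)-np.outer(d,d);A+=P;b+=P@o;L.append((o,P))
    p=np.linalg.solve(A,b); return p,max(np.linalg.norm(P@(p-o)) for o,P in L)
def proj(c,p):
    q=c["intrinsics"]@(c["view"][:3,:3]@np.asarray(p)+c["view"][:3,3]); return q[:2]/q[2]
def crop(img,x0,y0,x1,y1,s,name):
    im=cv2.resize(img[y0:y1,x0:x1],None,fx=s,fy=s,interpolation=cv2.INTER_CUBIC)
    for x in range((x0+19)//20*20,x1,20): cv2.line(im,(int((x-x0)*s),0),(int((x-x0)*s),5),(0,0,255),1);cv2.putText(im,str(x),(int((x-x0)*s)-8,16),0,.35,(0,0,255))
    for y in range((y0+19)//20*20,y1,20): cv2.line(im,(0,int((y-y0)*s)),(5,int((y-y0)*s)),(0,0,255),1);cv2.putText(im,str(y),(7,int((y-y0)*s)+4),0,.35,(0,0,255))
    cv2.imwrite(f"pics/{name}.png",im)
def down(th):  # tool down, jaws closing along the horizontal direction th
    Y=np.array([np.cos(th),np.sin(th),0]);Z=np.array([0,0,-1.]);return R.from_matrix(np.c_[np.cross(Y,Z),Y,Z])
E
python3 - <<'E'
from h import *
c=cam("top","t1");crop(c["img"],145,80,485,240,2.35,"t1c")
d=cam("scene","s1");crop(d["img"],120,150,510,350,2.05,"s1c")
for n,c in(("top",c),("scene",d)):
    h=cv2.cvtColor(c["img"],cv2.COLOR_BGR2HSV)
    m=((h[...,1]<60)&(h[...,2]>90)).astype(np.uint8)
    N,l,s,ce=cv2.connectedComponentsWithStats(m)
    for i in range(1,N):
        if 40<s[i,4]<4000 and s[i,1]>80: print(n,s[i],ce[i].round(1), onz(c,ce[i],.09).round(3) )
E
```

```text
top [ 369   92   78   84 1438] [402.8 146.5] [ 0.576 -0.241  0.09 ]
top [583 108  47  28 603] [609.7 124.8] [ 0.633 -0.808  0.09 ]
top [  0 173  40  39 885] [ 16.3 195.8] [0.454 0.751 0.09 ]
top [358 173  19  22 271] [366.9 183.5] [ 0.477 -0.142  0.09 ]
top [312 187  40  28 535] [335.9 200.8] [ 0.432 -0.06   0.09 ]
top [256 191  40  28 484] [281.1 204.8] [0.423 0.08  0.09 ]
top [522 195  78   7 100] [560.6 198.1] [ 0.433 -0.646  0.09 ]
top [ 522  197   49  101 3721] [545.4 246.8] [ 0.307 -0.59   0.09 ]
top [205 198  40  25 389] [230.9 209.9] [0.411 0.208 0.09 ]
top [386 202  70  33 713] [417.5 223.5] [ 0.371 -0.267  0.09 ]
top [599 203   7 102 157] [601.8 254.2] [ 0.287 -0.732  0.09 ]
top [156 210  41  27 337] [183.3 223.5] [0.378 0.326 0.09 ]
top [  1 214  26   9  81] [ 16. 218.] [0.397 0.744 0.09 ]
top [ 13 254  16  22  95] [ 20.8 266. ] [0.278 0.716 0.09 ]
top [237 281  13  12  89] [243.7 287.5] [0.219 0.17  0.09 ]
top [  7 289  16  16  70] [ 14.6 295.9] [0.207 0.721 0.09 ]
top [523 299  83   8 132] [563.9 302.6] [ 0.17  -0.619  0.09 ]
top [ 17 304  14  12  80] [ 23.7 310.6] [0.17
[... 290 characters left out ...]
0  40 887] [444.5 213.1] [0.426 0.317 0.09 ]
scene [387 202  39  41 900] [400.4 221.7] [0.457 0.2   0.09 ]
scene [339 207  39  40 903] [352.1 225.7] [0.47  0.078 0.09 ]
scene [282 210  40  41 844] [296.3 228.2] [ 0.478 -0.06   0.09 ]
scene [ 176  213   71   50 1592] [212.4 236. ] [ 0.504 -0.262  0.09 ]
scene [255 223  17  37 516] [263.1 240.7] [ 0.52  -0.138  0.09 ]
scene [ 146  271  106   68 2609] [199.7 317.5] [ 0.732 -0.25   0.09 ]
scene [   0  273   50   95 3050] [ 19.4 314.7] [ 0.723 -0.62   0.09 ]
scene [302 333  16  19 238] [309.7 341.9] [ 0.789 -0.026  0.09 ]
scene [353 357  15  18 225] [359.9 365.4] [0.839 0.069 0.09 ]
scene [301 383  20  17 128] [311.  389.9] [ 0.885 -0.023  0.09 ]
```

View pics/t1c.png

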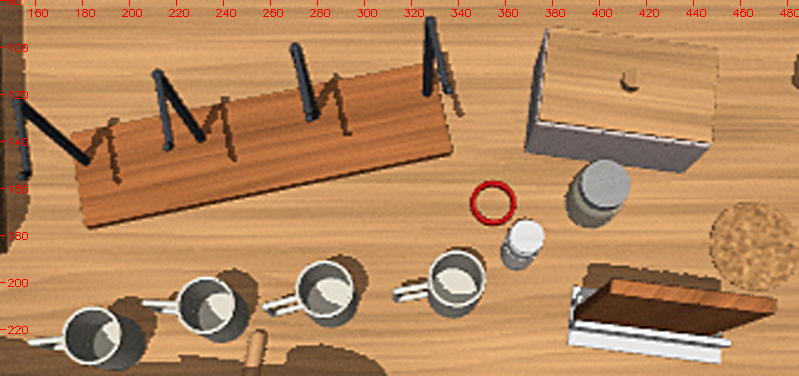

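View pics/s1c.png

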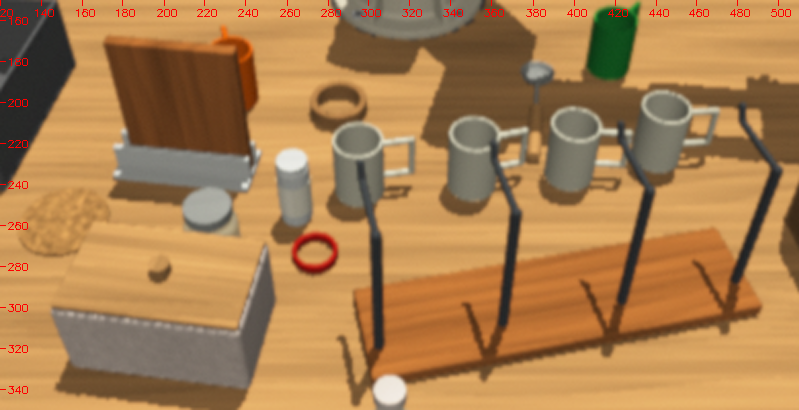

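The top crop shows hook arms ending at about (156,155), (216,143), (277,130) and (327,120), the mug rims, and the jar lid at (402,157). The scene crop shows the same things from behind. Next I'll triangulate these.

```bash
cat > m.py <<'E'
from h import *
T=cam("top");S=cam("scene")
t=lambda p:(145+p[0]/2.35-.3,80+p[1]/2.35-.3)
s=lambda p:(120+p[0]/2.05-.25,150+p[1]/2.05-.25)
P={'tip0':((26,176),(741,106)),'tip1':((168,147),(621,126)),'tip2':((310,117),(492,144)),'tip3':((428,94),(360,163)),
'pt0':((18,100),(778,170)),'pt1':((158,72),(650,190)),'pt2':((296,46),(515,212)),'pt3':((431,18),(377,236)),
'rimA':((92,335),(665,112)),'rimB':((207,306),(576,130)),'rimC':((325,290),(474,138)),'rimD':((457,279),(357,142)),
'hA':((30,342),(716,111)),'hB':((146,303),(623,131)),'hC':((266,308),(525,130)),'hD':((397,295),(413,142)),
'jar':((605,181),(207,206)),'mat':((757,246),(67,220)),
'binFL':((536,124),(268,243)),'binFR':((711,141),(93,222)),'binRL':((546,29),(237,330)),'binRR':((718,46),(52,308)),
'bdL':((612,282),(240,44)),'bdR':((775,300),(107,40))}
for k,(a,b) in P.items():
    p,e=tri((T,S),(t(a),s(b))); print(k,p.round(4),round(e,4), "dist",np.hypot(p[0],p[1]).round(3))
for k,q in {'baseFL':(90,228),'baseFR':(453,153),'baseRL':(72,133),'pb0':(84,160),'pb1':(200,136)}.items(): print(k,onz(T,t(q),.018).round(4))
for k,q in {'pb0':(736,280),'pb1':(621,300),'pb2':(502,324),'pb3':(378,347)}.items(): print(k,onz(S,s(q),.018).round(4))
E
python3 m.py
```

```text
tip0 [0.5205 0.3533 0.214 ] 0.0021 dist 0.629
tip1 [0.5491 0.2185 0.2122] 0.0016 dist 0.591
tip2 [0.5777 0.0799 0.2146] 0.0008 dist 0.583
tip3 [ 0.6021 -0.0461  0.2122] 0.0091 dist 0.604
pt0 [0.6035 0.3721 0.2006] 0.0014 dist 0.709
pt1 [0.6316 0.2344 0.2019] 0.0014 dist 0.674
pt2 [0.659  0.0967 0.201 ] 0.0011 dist 0.666
pt3 [ 0.6886 -0.0393  0.2013] 0.0023 dist 0.69
rimA [0.3823 0.3282 0.0799] 0.0003 dist 0.504
rimB [0.4133 0.2073 0.0775] 0.0015 dist 0.462
rimC [0.4292 0.0775 0.0797] 0.0011 dist 0.436
rimD [ 0.4392 -0.0682  0.0834] 0.0011 dist 0.444
hA [0.376  0.3966 0.0756] 0.0002 dist 0.547
hB [0.4167 0.2696 0.0797] 0.0022 dist 0.496
hC [0.4106 0.1431 0.0754] 0.0016 dist 0.435
hD [ 4.246e-01 -1.000e-04  6.870e-02] 0.0027 dist 0.425
jar [ 0.5483 -0.2365  0.0888] 0.0014 dist 0.597
mat [ 0.4908 -0.4352  0.0012] 0.0049 dist 0.656
binFL [ 0.6123 -0.1595  0.0998] 0.0015 dist 0.633
binFR [ 0.5878 -0.353   0.1075] 0.0014 dist 0.686
binRL [ 0.7256 -0.1767  0.1029] 0.0003 dist 0.747
binRR [ 0.7008 -0.3683  0.1075] 0.0027 dist 0.792
bdL [ 0.4097 -0.2044  0.2157] 0.0041 dist 0.458
bdR [ 0.3918 -0.3633  0.2082] 0.0027 dist 0.534
baseFL [0.5177 0.3609 0.018 ]
baseFR [ 0.6071 -0.0716  0.018 ]
baseRL [0.6363 0.3892 0.018 ]
pb0 [0.602  0.3728 0.018 ]
pb1 [0.6313 0.2349 0.018 ]
pb0 [0.6027 0.3738 0.018 ]
pb1 [0.6298 0.2356 0.018 ]
pb2 [0.6611 0.0979 0.018 ]
pb3 [ 0.6897 -0.0389  0.018 ]
```

All points check out: hooks at 0.20 m, post pitch 0.14 m, jar top 0.089 m. I'll move the jar now, with a wrist picture on the way.

```bash
cat >> h.py <<'E'
def pick(p,th):   # of the two equivalent jaw directions the one with the smaller last joint
    best=None
    for a in (th,th+np.pi):
        q=kinematics.solve_ik(list(p),down(a).as_quat().tolist())
        if q is not None and (best is None or abs(q[5])<abs(best[0])): best=(q[5],a)
    return down(best[1]).as_quat().tolist()
def go(p,q,v=None):
    if v: bot.servo_line(list(p),list(q),velocity=v)
    else: bot.reach(list(p),list(q))
def st(msg=""):
    o=get_obs(); print(msg,"t",round(o["time_s"],1),"p",o["position"].round(4),"w",round(o["gripper_width"],4),"F",o["wrist_force"].round(1),"g",round(o["grip_force"],1)); return o
BY=np.deg2rad(90-7.2)   # bin's y direction
def run(): pass
E
python3 - <<'E'
from h import *
T=cam("top");S=cam("scene")
m1=onz(T,(466.2,184),.004);m2=onz(S,(152,257),.004);print(m1,m2)
q=pick((.548,-.2365,.25),BY)
go((.4,.1,.38),q); go((.548,-.2365,.26),q); st()
c=cam("wrist","w1"); print(c["view"].round(3).tolist(),proj(c,(.5483,-.2365,.09)))
E
```

```text
[ 0.49190271 -0.4376121   0.004     ] [ 0.49452678 -0.42970083  0.004     ]
 t 3.9 p [ 0.5483 -0.2355  0.2605] w 0.0854 F [ 0.4 -0.2  1.1] g 0.0
[[-0.124, -0.992, -0.001, -0.166], [-0.94, 0.117, 0.319, 0.498], [-0.317, 0.041, -0.948, 0.576], [0.0, 0.0, 0.0, 1.0]] [322.57278147 180.8818537 ]
```

View pics/w1.png

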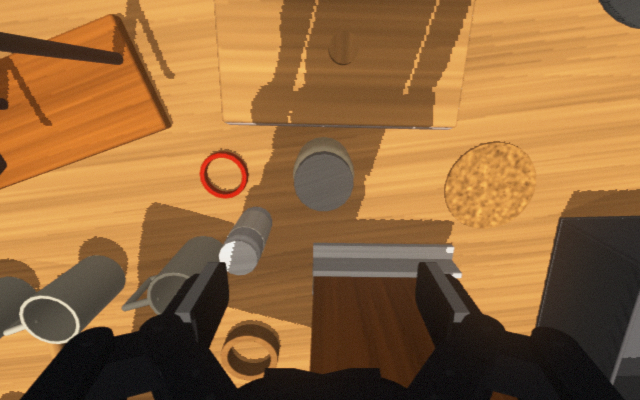

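The wrist view has the jar lid centre at (324,181), matching the prediction (322.6,180.9). The mat centre is at (490,184), and the bin's lid front edge runs from (222,124) to (453,128).

```bash
python3 - <<'E'
from h import *
c=cam("wrist")
mat=onz(c,(490,184),.004); j=onz(c,(324,181),.089)
a,b=onz(c,(222.5,124),.11),onz(c,(453,128),.11)
print("mat",mat,"jar",j,"bin front",a,b,np.linalg.norm(a-b),np.degrees(np.arctan2(*(a-b)[:2])))
print("mat tri",tri((c,cam("top"),cam("scene")),((490,184),(466.2,184),(152,257))))
print('rackslot',onz(c,(313,250),.042),onz(c,(452,250),.042))
x,y=j[:2]
q=get_obs()["orientation"]
go((x,y,.13),q,.25); go((x,y,.055),q,.12); hand.move_gripper(.05,60); st("grip")
go((x,y,.17),q,.2); st("lift")
mx,my=mat[:2]
q2=pick((mx,my,.17),np.deg2rad(10))
go((mx,my,.17),q2); st()
go((mx,my,.075),q2,.2); go((mx,my,.0605),q2,.05); st("down")
hand.move_gripper(.085); go((mx,my,.2),q2,.25); st("up")
q=pick((.40,-.284,.4),np.deg2rad(-7)); go((.40,-.284,.40),q)
c=cam("wrist","w2");st(); print(proj(c,(mx,my,.09)), proj(c,(.4097,-.2044,.208)),proj(c,(.3918,-.3633,.208)))
E
```

```text
mat [ 0.49574758 -0.43422981  0.004     ] jar [ 0.54782556 -0.23766886  0.089     ] bin front [ 0.61241755 -0.16100325  0.11      ] [ 0.58566078 -0.34984796  0.11      ] 0.19073083617136372 8.064368281122713
mat tri (array([ 0.49293808, -0.43491357,  0.00171608]), np.float64(0.004022870522416304))
rackslot [ 0.45338686 -0.21343207  0.042     ] [ 0.43340462 -0.37460516  0.042     ]
grip t 5.9 p [ 0.5485 -0.2379  0.0567] w 0.0618 F [-1.6  1.2 10.7] g 64.0
lift t 6.6 p [ 0.5471 -0.2374  0.1691] w 0.0616 F [ 0.3  0.7 -2.5] g 65.7
 t 8.5 p [ 0.4957 -0.4339  0.1695] w 0.0614 F [-0.4  0.4 -2. ] g 65.7
down t 9.6 p [ 0.4961 -0.4346  0.0608] w 0.0617 F [-0.1 -0.3 -0.6] g 65.9
up t 10.7 p [ 0.4952 -0.4337  0.1989] w 0.0852 F [-1.4 -0.1 -1. ] g 0.0
 t 11.8 p [ 0.4002 -0.2844  0.3983] w 0.085 F [ 0.7 -0.3 -0.9] g 0.0
[399.1599683 246.0984304] [321.4843151   89.69145847] [322.86305269 247.27387375]
```

View pics/w2.png

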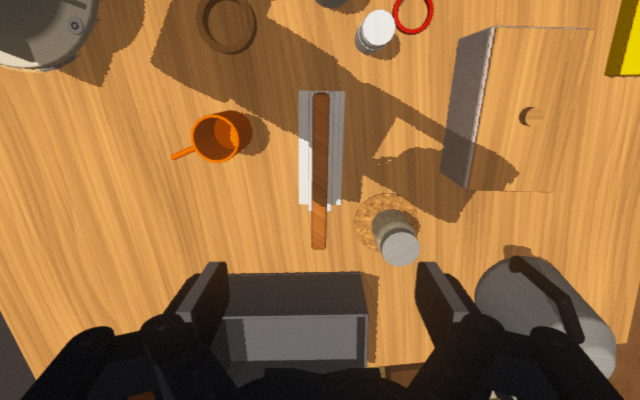

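The jar stands on the mat, with its lid at (400,247) against a prediction of (399,246). The board's top strip runs from (321,93) to (318,248), and the bin's lid front edge from (493,27) to (468,188). I'll take the board next.

```bash
cat > b.py <<'E'
from h import *
c=cam("wrist")
a,b=onz(c,(321,93),.208),onz(c,(318,248),.208); mid=(a+b)/2; th=np.arctan2(*(a-b)[[1,0]])-np.pi/2
print("board",a,b,np.linalg.norm(a-b),"yaw",np.degrees(th),mid, 'tri top/wrist/scene',tri((c,cam("scene")),((321,93),(236.5,171)))[0])
f,g=onz(c,(493,27),.11),onz(c,(468,188),.11); print("bin",f,g,np.linalg.norm(f-g),np.degrees(np.arctan2(*(f-g)[[1,0]]))-90)
print("bin low",onz(c,(458,40),0),onz(c,(442,170),0)); print("mat",onz(c,(387,224),.004))
E
python3 b.py
```

```text
board [ 0.40885129 -0.20722596  0.208     ] [ 0.38645414 -0.36342261  0.208     ] 0.15779425093748772 yaw -8.160059680247347 [ 0.39765272 -0.28532429  0.208     ] tri top/wrist/scene [ 0.40831395 -0.20433583  0.21385578]
bin [ 0.60973804 -0.16130379  0.11      ] [ 0.58527018 -0.34954771  0.11      ] 0.1898274219421258 -7.405759634430268
bin low [ 0.61298396 -0.16096998  0.        ] [ 0.58883965 -0.35220885  0.        ]
mat [ 0.4935141  -0.43516425  0.004     ]
```

```bash
cat > b2.py <<'E'
from h import *
yb=np.deg2rad(-8.16);p=np.array([.3977,-.2853])
q=pick((*p,.3),yb); hand.move_gripper(.06)
go((*p,.27),q,.3); go((*p,.18),q,.12); hand.move_gripper(.0,80); o=st("grip"); h=o["position"][2]-.008
go((*p,.30),q,.15); st("lift"); go((*p,.36),q,.3)
# target
w=np.deg2rad(-7.5);bx=np.array([np.cos(w),np.sin(w),0]);by=np.array([-np.sin(w),np.cos(w),0]);al=np.deg2rad(15)
ex=np.cos(al)*bx-np.sin(al)*np.array([0,0,1]);ez=np.sin(al)*bx+np.cos(al)*np.array([0,0,1])
F=np.array([.599,-.256,0])-.110*np.tan(al)*bx
tgt=F-.008*ex+h*ez
flip=np.sign((R.from_quat(q).as_matrix()[:,1]@bx)); th=w if flip>0 else w+np.pi
q1=down(th).as_quat(); q2=(R.from_rotvec(al*by)*down(th)).as_quat()
up=tgt-.03*bx+[0,0,.12]
go(up,q1); go(up,q2); st("above")
go(tgt-.012*bx+[0,0,.02],q2,.15); go(tgt-.012*bx+[0,0,.003],q2,.05); st("near")
go(tgt-.001*bx+[0,0,.003],q2,.03); st("lean")
for k in range(8):
    o=get_obs()
    if o["wrist_force"][2]>4: break
    tgt[2]-=.001; go(tgt-.001*bx+[0,0,.002],q2,.02)
st("touch")
E
python3 b2.py; python3 - <<'E'
from h import *
T=cam("top");S=cam("scene");crop(T["img"],340,80,500,240,2.4,"t3");crop(S["img"],120,180,280,340,2.4,"s3")
cv2.imwrite("pics/ts3.png",np.hstack([cv2.imread("pics/t3.png"),cv2.imread("pics/s3.png")]))
E
```

```text
grip t 14.2 p [ 0.398  -0.2856  0.1806] w 0.0154 F [-0.3  0.1  6.8] g 79.1
lift t 15.1 p [ 0.3971 -0.2849  0.2989] w 0.0151 F [-0.1 -0.2 -4.3] g 78.0
above t 16.7 p [ 0.5768 -0.2536  0.2883] w 0.0153 F [ 0.4  0.7 -3.8] g 78.4
near t 18.0 p [ 0.5943 -0.2553  0.1714] w 0.0149 F [-0.3  0.  -3.8] g 78.4
lean t 18.5 p [ 0.6054 -0.2568  0.1717] w 0.0154 F [-1.9  0.6 -3. ] g 78.6
touch t 19.2 p [ 0.6052 -0.257   0.1686] w 0.0151 F [-5.2  0.1  4.7] g 79.6
```

View pics/ts3.png

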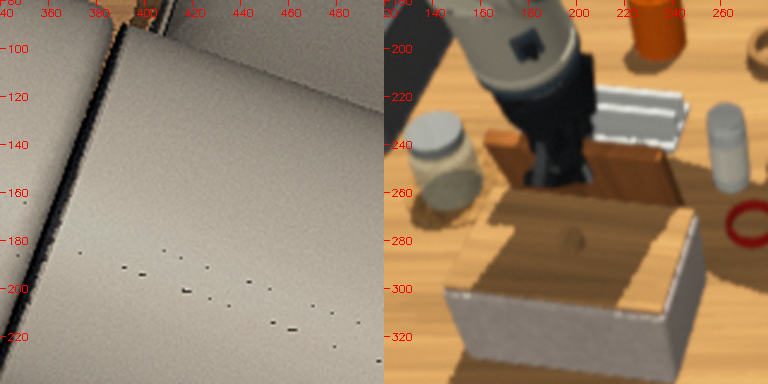

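The board touches both table (Fz up) and bin (Fx back). I'll release it and retreat, check it, and look over the mugs.

```bash
python3 - <<'E'
from h import *
hand.move_gripper(.045)
o=st("open");z=R.from_quat(o["orientation"]).as_matrix()[:,2]
go(o["position"]-.12*z,o["orientation"],.2)
q=pick((.36,.12,.42),np.pi/2); go((.36,.12,.42),q); st(); hand.move_gripper(.085)
c=cam("wrist","w4"); T=cam("top");S=cam("scene")
crop(T["img"],350,85,510,245,2,"t4");crop(S["img"],110,150,270,310,2,"s4")
a=np.vstack([cv2.imread("pics/t4.png"),cv2.imread("pics/s4.png")])
cv2.imwrite("pics/v4.png",np.hstack([c["img"][::1],cv2.resize(a,(160,400))]))
cv2.imwrite("pics/ts4.png",np.hstack([cv2.imread("pics/t4.png"),cv2.imread("pics/s4.png")]))
E
```

```text
open t 19.7 p [ 0.6058 -0.2569  0.1678] w 0.0448 F [-1.1  0.4 -0.7] g 0.0
 t 22.3 p [0.3606 0.1198 0.4198] w 0.045 F [-0.2 -0.5 -0.7] g 0.0
```

View pics/ts4.png

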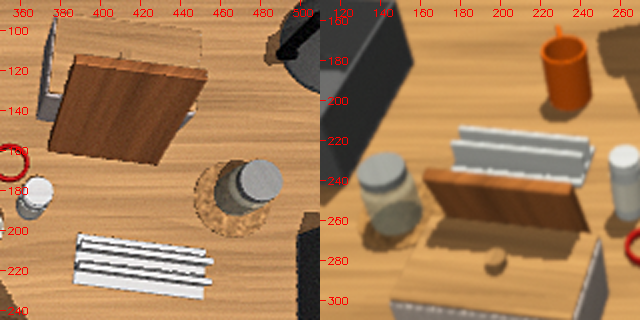

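View pics/w4.png

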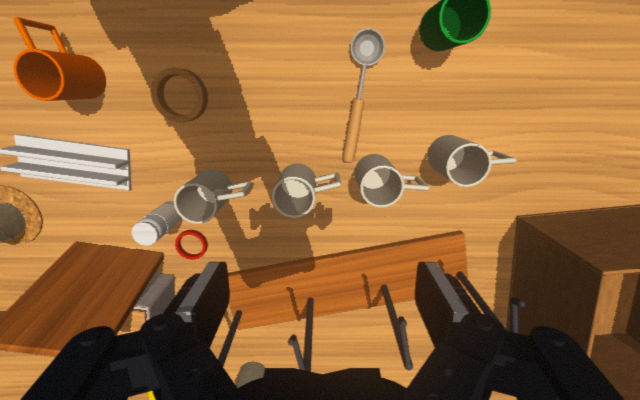

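The board leans squarely on the bin. In the wrist view the mug rims are at A (468,165), B (382,186), C (295,197), D (198,201), with handle ends at (514,160), (427,187), (338,185), (250,189). I'll measure from those.

```bash
cat > g.py <<'E'
from h import *
def blobs(c,vmin=90,smax=60):
    h=cv2.cvtColor(c["img"],cv2.COLOR_BGR2HSV); m=((h[...,1]<smax)&(h[...,2]>vmin)).astype(np.uint8)
    N,l,s,ce=cv2.connectedComponentsWithStats(m); return [(ce[i].round(1),s[i],l==i) for i in range(1,N) if 150<s[i,4]<4000]
E
python3 - <<'E'
from g import *
W=cam("wrist");T=cam("top");S=cam("scene")
r=dict(A=((468,165),(184,222.3),(444.2,204.4),(514,160)),B=((382,186),(232.8,210),(400.8,213.2),(427,187)),C=((295,197),(283,203.1),(351,217.1),(338,185)),D=((198,201),(339.2,198.4),(294,219),(250,189)))
for k,(w,t,s,h) in r.items():
    p=onz(W,w,.09);g=onz(W,h,.078);d=g-p
    print(k,"rim",p.round(4),"top",onz(T,t,.09).round(4)[:2],"scene",onz(S,s,.09).round(4)[:2],"tri",tri((W,S),(w,s))[0].round(4),"hl",np.hypot(*d[:2]).round(4),"hdir",np.degrees(np.arctan2(d[1],d[0])).round(1))
for b in blobs(T):
    if 140<b[0][0]<345 and 180<b[0][1]<240: print("T",b[0],b[1])
for b in blobs(W,100,45):
    if 120<b[0][1]<240: print("W",b[0],b[1])
E
```

```text
A rim [0.3813 0.3269 0.09  ] top [0.381  0.3245] scene [0.3935 0.3237] tri [0.3832 0.3292 0.0812] hl 0.0711 hdir 93.8
B rim [0.4123 0.207  0.09  ] top [0.411  0.2028] scene [0.4262 0.2055] tri [0.4153 0.2087 0.0797] hl 0.0694 hdir 85.8
C rim [0.4291 0.0808 0.09  ] top [0.4274 0.0753] scene [0.4398 0.0774] tri [0.4316 0.0793 0.0819] hl 0.0649 hdir 103.2
D rim [ 0.4353 -0.0615  0.09  ] top [ 0.438 -0.069] scene [ 0.446  -0.0664] tri [ 0.438  -0.0659  0.0817] hl 0.0762 hdir 101.2
T [336.  200.1] [312 187  40  24 443]
T [285.5 204.3] [275 191  21  28 294]
W [147.7 229.3] [132 213  33  32 698]
```

```bash
python3 - <<'E'
from g import *
p=np.array([.382,.3265]);th=np.deg2rad(3.8)
q=pick((*p,.25),th); ims=[]
for k,d in enumerate((0,.05)):
    go((p[0],p[1]+d,.25),q,None if k==0 else .3); c=cam("wrist",f"wA{k}"); u=proj(c,(*p,.09)).astype(int); print(u)
    np.savez(f"wA{k}.npz",view=c["view"],K=c["intrinsics"])
    x0=max(0,min(480,u[0]-80));y0=max(0,min(240,u[1]-80));crop(c["img"],x0,y0,x0+160,y0+160,2.4,"tmp");ims.append(cv2.imread("pics/tmp.png"))
    hsv=cv2.cvtColor(c["img"],cv2.COLOR_BGR2HSV);print([hsv[u[1]+i,u[0]].tolist() for i in (-45,-40,-35,-30,-28,-26,-24,0,24,26,28,30,35,40)])
cv2.imwrite("pics/A.png",np.hstack(ims)); st()
E
```

```text
[321 183]
[[18, 58, 159], [20, 46, 226], [20, 44, 225], [17, 62, 128], [17, 67, 115], [15, 66, 120], [17, 76, 121], [17, 147, 233], [17, 154, 228], [17, 157, 228], [16, 159, 225], [16, 153, 228], [17, 155, 225], [16, 156, 224]]
[317 234]
[[19, 81, 97], [18, 53, 187], [19, 65, 134], [19, 69, 119], [17, 85, 105], [19, 71, 100], [15, 75, 95], [17, 154, 230], [17, 153, 228], [16, 153, 226], [17, 162, 225], [16, 149, 229], [16, 154, 225], [16, 154, 223]]
 t 25.1 p [0.3819 0.3765 0.25  ] w 0.0848 F [-0.8 -0.4 -0.5] g 0.0
```

View pics/A.png

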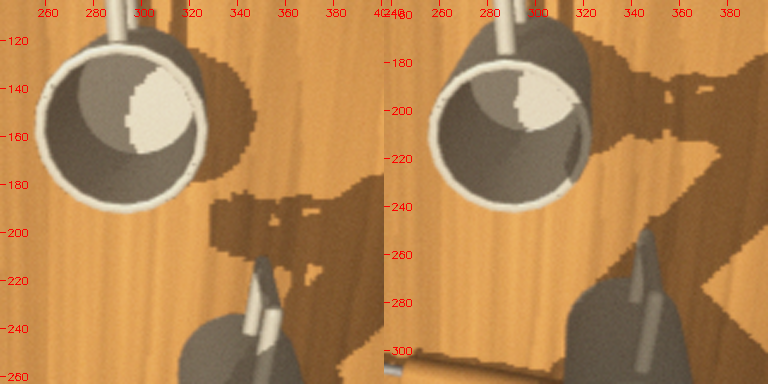

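The rim of mug A is at (291.6,156.2) in the first picture and (289.5,210.7) in the second, about 30 px from the prediction, so it may have been knocked.

```bash
python3 - <<'E'
from g import *
cs=[]
for k in (0,1):
    z=np.load(f"wA{k}.npz");cs.append(dict(view=z["view"],intrinsics=z["K"]))
uv=((291.6,156.2),(289.5,210.7))
print(tri(cs,uv),[onz(c,u,.09).round(4) for c,u in zip(cs,uv)])
print([onz(cs[0],(u,v),.09).round(4) for u,v in((256.3,156),(327,156),(291.6,121),(291.6,191))])
print("handle",onz(cs[0],(241+117/2.4,103+35/2.4),.078),onz(cs[1],(237+(507-384)/2.4,154+45/2.4),.078))
print("B guess", proj(cs[0],(.412,.207,.09)))
T=cam("top");S=cam("scene")
for b in blobs(T)+blobs(S):
    if 140<b[0][0]<480 and 180<b[0][1]<240: print(b[0],b[1])
E
```

```text
(array([0.3546539 , 0.34974043, 0.09197154]), np.float64(6.931138776456476e-06)) [array([0.3545, 0.3493, 0.09  ]), array([0.3545, 0.349 , 0.09  ])]
[array([0.3235, 0.3474, 0.09  ]), array([0.3856, 0.3516, 0.09  ]), array([0.3533, 0.3796, 0.09  ]), array([0.3557, 0.3173, 0.09  ])]
handle [0.35056425 0.38130591 0.078     ] [0.35097318 0.38209292 0.078     ]
B guess [342.52878835 297.48211331]
[366.9 183.5] [358 173  19  22 274]
[335.9 200.7] [312 187  40  28 549]
[281.2 204.1] [256 191  40  24 439]
[231.5 210.8] [206 198  39  24 313]
[419.9 217.9] [ 386  202   71   33 1501]
[173.9 234.2] [148 222  40  25 299]
[449.2 206.4] [435 189  40  37 818]
[399.8 222.7] [386 203  40  40 841]
[351.5 226.6] [339 207  38  41 875]
[297.  227.9] [282 210  40  41 894]
[210.8 226.8] [ 176  213   71   30 1549]
```

Mug A was knocked to (0.3545, 0.3493); its rim height of 0.092 agrees with the text. I'll hang it on hook0: thread the handle, lower it, tilt 25° about the hook and release.

```bash
cat > hang.py <<'E'
from g import *
W=np.deg2rad(11.7);X=np.array([np.cos(W),np.sin(W),0]);Y=np.array([-X[1],X[0],0]);PC=np.array([.6457,.1660,0])
def hook(k): return PC+(1.5-k)*.14*Y-.045*X
def grab(mx,my,hd,zg=.062):
    "hd: handle direction in degrees"
    th=np.deg2rad(hd-90);q=pick((mx,my,.2),th);hand.move_gripper(.085)
    go((mx,my,.20),q,.3);go((mx,my,.115),q,.3);go((mx,my,zg),q,.12);hand.move_gripper(.05,50);o=st("grip")
    Yt=R.from_quat(q).as_matrix()[:,1];return 0 if Yt@[np.cos(th),np.sin(th),0]>0 else np.pi
def lift_to(k,flip,zg=.062,dx=-.004):
    o=get_obs();p=o["position"];go((p[0],p[1],zg+.11),o["orientation"],.3)
    q=down(W+flip).as_quat();m=hook(k)-.048*Y
    go(m-.12*X+[0,0,zg+.158],q); st("pre")
    return m,q
def insert(m,q,k,zg=.062,dx=-.004,phi=25):
    go(m+dx*X+[0,0,zg+.158],q,.12);o=st("in")
    m=m+dx*X-.008*Y; go(m+[0,0,zg+.158],q,.05); go(m+[0,0,zg+.134],q,.08)
    z=.134
    while z>.124:
        z-=.001;go(m+[0,0,zg+z],q,.02)
        if get_obs()["wrist_force"][2]>-1: break
    st(f"low z={z:.3f}")
    piv=hook(k)+dx*X;piv[2]=.204;p0=m+[0,0,zg+z]
    for f in np.linspace(0,phi,5)[1:]:
        r=R.from_rotvec(np.deg2rad(f)*X);go(piv+r.apply(p0-piv),(r*R.from_quat(q)).as_quat(),.05)
    st("tilt")
def leave(up=.12):
    hand.move_gripper(.085);o=get_obs();z=R.from_quat(o["orientation"]).as_matrix()[:,2]
    go(o["position"]-up*z,o["orientation"],.15);st("left")
E
python3 - <<'E'
from hang import *
f=grab(.3545,.3493,95); m,q=lift_to(0,f)
T=cam("top");S=cam("scene");crop(T["img"],110,90,270,250,2.4,"a");crop(S["img"],400,150,560,310,2.4,"b")
cv2.imwrite("pics/pre0.png",np.hstack([cv2.imread("pics/a.png"),cv2.imread("pics/b.png")]));print(f)
c=cam("wrist","wpre0"); h=hook(0);print(proj(c,h+[0,0,.2]-.04*X))
E
```

```text
grip t 27.2 p [0.3551 0.3499 0.0632] w 0.0617 F [-0.8 -1.3  7. ] g 54.2
pre t 28.2 p [0.4506 0.2902 0.2181] w 0.0617 F [ 0.   0.1 -2.8] g 55.2
0
[503.41963201 166.94216678]
```

View pics/pre0.png

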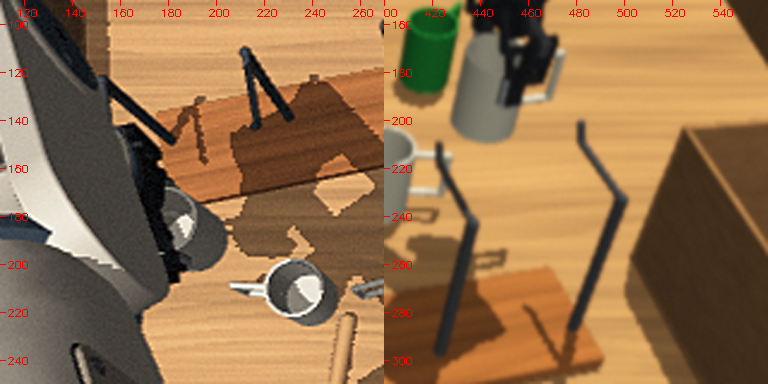

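The scene view shows mug A held upright, with the outer handle bar at about (471.7,181). I'll compare that with the projection, then insert.

```bash
python3 - <<'E'
from hang import *
S=cam("scene");h=hook(0)
for e in (0,.01): print(proj(S,h-.12*X+.020*Y+[0,0,.208+e-.0]))
print(proj(S,h-.04*X+[0,0,.22]),proj(S,h+.045*X+[0,0,.2]))
E
```

```text
[471.85794889 180.09330965]
[472.81866484 176.80698819]
[481.33766231 199.53430728] [498.20274441 232.92944786]
```

```bash
python3 - <<'E'
from hang import *
k=0;q=down(W).as_quat();m=hook(k)-.048*Y
insert(m,q,k);leave()
go((.40,.12,.40),pick((.4,.12,.4),np.pi/2))
T=cam("top");S=cam("scene");crop(T["img"],110,90,270,250,2.4,"a");crop(S["img"],400,150,560,310,2.4,"b")
cv2.imwrite("pics/h0.png",np.hstack([cv2.imread("pics/a.png"),cv2.imread("pics/b.png")]));st()
for b in blobs(T)+blobs(S):
    if 140<b[0][0]<520 and 150<b[0][1]<260: print(b[0],b[1])
E
```

```text
in t 29.6 p [0.5642 0.3146 0.2199] w 0.062 F [-1.  -0.3 -2.5] g 55.2
low z=0.130 t 31.3 p [0.5667 0.307  0.1926] w 0.0615 F [-1.  -0.4  4.4] g 56.0
tilt t 32.4 p [0.5639 0.3157 0.1688] w 0.0618 F [-0.6 -3.9 -0.7] g 55.3
left t 33.7 p [0.574  0.2678 0.2776] w 0.085 F [-0.3 -0.5 -0.7] g 0.0
 t 34.9 p [0.4004 0.1203 0.399 ] w 0.0849 F [-0.3 -0.2  0.7] g 0.0
[480.3 174.6] [470 165  22  20 342]
[367.  183.4] [358 173  19  22 268]
[336.  200.4] [312 187  40  24 423]
[282.5 204.1] [266 191  29  24 382]
[420.7 214. ] [387 202  70  25 989]
[418.7 227. ] [386 220  66  15 446]
[400.2 222.1] [387 203  38  40 882]
[351.9 226.5] [339 208  38  39 861]
[296.6 228.1] [282 210  40  41 874]
[210.8 226.8] [ 176  213   71   30 1549]
[474.8 235.3] [ 452  212   53   44 1101]
[263.  240.7] [255 223  17  37 516]
```

View pics/h0.png

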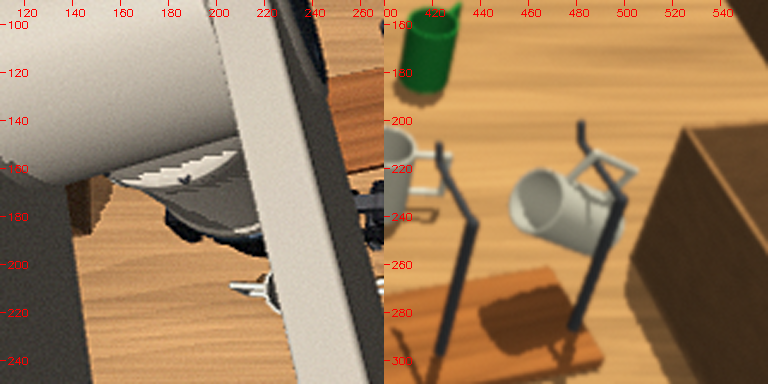

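Mug A hangs on hook0; in the scene view its blob is at (475,235), below the hook arm. Blobs B, C and D haven't moved. I'll take hover pictures of all three from two places each.

```bash
python3 - <<'E'
from hang import *
import json
E={'B':(.412,.206),'C':(.429,.079),'D':(.436,-.064)}
th=np.deg2rad(7);rows=[[],[]];meta={}
for n,p in E.items():
    q=down(th).as_quat() 
    for k,d in enumerate((0,.05)):
        go((p[0],p[1]+d,.25),q,None if k==0 else .3);c=cam("wrist");u=proj(c,(*p,.09)).astype(int)-[0,12]
        x0=int(min(520,max(0,u[0]-60)));y0=int(min(280,max(0,u[1]-60)))
        crop(c["img"],x0,y0,x0+120,y0+120,2.2,"tmp");rows[k].append(cv2.imread("pics/tmp.png"))
        cv2.imwrite(f"pics/w{n}{k}.png",c["img"]);meta[n+str(k)]=dict(view=np.array(c["view"]).tolist(),intrinsics=np.array(c["intrinsics"]).tolist(),o=(x0,y0));print(n,k,x0,y0,u)
json.dump(meta,open("meta.json","w"))
cv2.imwrite("pics/BCD.png",np.vstack([np.hstack(r) for r in rows]));st()
E
```

```text
B 0 261 111 [321 171]
B 1 254 162 [314 222]
C 0 261 111 [321 171]
C 1 254 163 [314 223]
D 0 261 111 [321 171]
D 1 254 163 [314 223]
 t 39.1 p [ 0.436  -0.0127  0.25  ] w 0.085 F [-0.5  0.9  0. ] g 0.0
```

View pics/BCD.png

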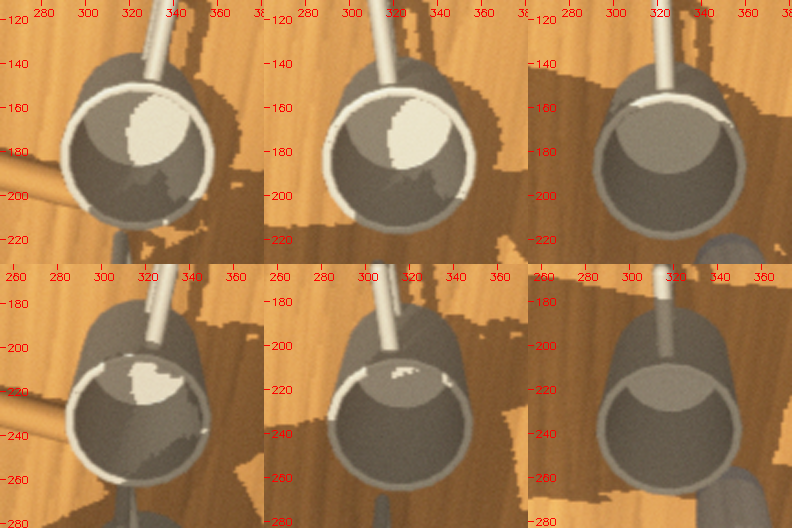

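Rim centres in tile pixels: B (137,156.5) and (137.5,156); C (134.5,160) and (135.5,161); D (141,166) and (141,165). The handle bars run upward from each mug. I'll triangulate.

```bash
python3 - <<'E'
from hang import *
import json
M=json.load(open("meta.json"))
for v in M.values(): v["view"]=np.array(v["view"]);v["intrinsics"]=np.array(v["intrinsics"])
px=lambda k,p:np.array(M[k]["o"])+np.array(p)/2.2-.25
D={'B':((137,156.5),(137.5,156),(152,80),(165,0)),'C':((134.5,160),(135.5,161),(124,83),(114,0)),'D':((141,166),(141,165),(137,88),(136,0))}
for n,(a,b,h0,h1) in D.items():
    c0,c1=M[n+'0'],M[n+'1'];p,e=tri((c0,c1),(px(n+'0',a),px(n+'1',b)));g0,g1=onz(c0,px(n+'0',h0),.082),onz(c0,px(n+'0',h1),.082)
    r=onz(c0,px(n+'0',a),.09);d=g1-g0;d2=g1-r
    print(n,p.round(4),round(e,5),r.round(4),onz(c1,px(n+'1',b),.09).round(4),"hdir bar",np.degrees(np.arctan2(d[1],d[0])).round(1),"from centre",np.degrees(np.arctan2(d2[1],d2[0])).round(1))
E
```

```text
B [0.4136 0.207  0.0881] 5e-05 [0.4136 0.2075 0.09  ] [0.4135 0.2079 0.09  ] hdir bar 88.3 from centre 87.0
C [0.4297 0.0794 0.0913] 1e-05 [0.4297 0.079  0.09  ] [0.4297 0.0787 0.09  ] hdir bar 103.5 from centre 104.2
D [ 0.4395 -0.0661  0.0894] 6e-05 [ 0.4394 -0.066   0.09  ] [ 0.4395 -0.0659  0.09  ] hdir bar 97.7 from centre 98.8
```

```bash
cat > one.py <<'E'
from hang import *
def one(k,x,y,hd):
    f=grab(x,y,hd); assert .057<get_obs()["gripper_width"]<.068
    m,q=lift_to(k,f); assert get_obs()["gripper_width"]>.057
    S=cam("scene");cv2.imwrite(f"pics/pre{k}x.png",S["img"])
    insert(m,q,k);leave()
    go((.36,.0,.40),pick((.36,0,.4),np.pi/2))
    S=cam("scene");cv2.imwrite(f"pics/post{k}.png",S["img"]);st("end")
    for b in blobs(S):
        if 240<b[0][0]<520 and 150<b[0][1]<280: print(b[0],b[1])
    for j in range(k+1): print("hook px",j,proj(S,hook(j)+[0,0,.2]).round(1))
E
python3 -c "
from one import *
one(1,.4136,.2075,87.7)"
```

```text
grip t 41.6 p [0.4143 0.2078 0.0632] w 0.0622 F [-1.3 -0.6 10.1] g 52.9
pre t 42.6 p [0.4791 0.1533 0.2185] w 0.062 F [-0.  -0.2 -2.2] g 55.1
in t 43.7 p [0.5926 0.1775 0.2198] w 0.0616 F [-0.5  0.2 -1.7] g 55.1
low z=0.130 t 45.5 p [0.5951 0.1698 0.1925] w 0.062 F [-0.5 -0.5  4.1] g 55.4
tilt t 46.6 p [0.5917 0.1781 0.1686] w 0.0618 F [-2.1 -6.9  4.1] g 54.2
left t 47.9 p [0.6023 0.1307 0.2774] w 0.0851 F [0.1 0.8 0.3] g 0.0
end t 49.6 p [3.602e-01 1.000e-04 3.997e-01] w 0.0849 F [ 0.5 -0.1  0.6] g 0.0
[351.9 226.4] [339 208  38  39 861]
[296.1 228.1] [282 210  40  41 860]
[474.9 235.3] [ 453  212   52   44 1093]
[263.1 240.8] [255 223  17  37 519]
[415.9 244.8] [ 395  222   52   43 1078]
hook px 0 [487.8 218.3]
hook px 1 [427.5 227.9]
```

B hangs the same way as A: its blob offset from the hook is (−11.6,+16.9), A's is (−12.9,+17).

```bash
python3 -c "
from one import *
one(2,.4297,.0788,103.8)"
```

```text
grip t 53.2 p [0.4304 0.0789 0.0631] w 0.0618 F [-1.8  0.5  9.5] g 53.6
pre t 54.2 p [0.5073 0.0165 0.2183] w 0.0615 F [-1.1  0.4 -2.2] g 55.0
in t 55.4 p [0.621  0.0405 0.2199] w 0.062 F [-1.6  0.1 -2.5] g 55.0
low z=0.130 t 57.1 p [0.6235 0.0327 0.1925] w 0.0618 F [-1.2 -0.3  4.1] g 55.6
tilt t 58.2 p [0.6204 0.0415 0.1688] w 0.062 F [-2.2 -4.9  3.1] g 55.6
left t 59.6 p [ 0.6309 -0.0062  0.2774] w 0.085 F [-0.2 -0.8 -0.5] g 0.0
end t 61.4 p [0.3602 0.     0.3998] w 0.085 F [ 0.4 -0.1 -0.3] g 0.0
[296.1 228. ] [282 210  40  41 861]
[474.9 235.4] [ 453  212   52   44 1097]
[263.1 240.8] [255 223  17  37 518]
[415.9 244.8] [ 395  222   52   43 1078]
[356.7 255.1] [ 333  230   53   46 1234]
hook px 0 [487.8 218.3]
hook px 1 [427.5 227.9]
hook px 2 [364.4 237.9]
```

```bash
python3 -c "
from one import *
one(3,.4395,-.066,98.3)
T=cam('top');S=cam('scene')
cv2.imwrite('pics/fin.png',np.hstack([cv2.resize(S['img'][150:350,110:530],(798,380))]))"
```

```text
grip t 64.9 p [ 0.4402 -0.0661  0.0631] w 0.0621 F [-2.1  0.1  9.6] g 53.0
pre t 66.0 p [ 0.5355 -0.1201  0.2178] w 0.0616 F [ 0.   0.5 -2.8] g 55.1
in t 67.1 p [ 0.6494 -0.0966  0.2199] w 0.0621 F [-0.8 -0.1 -2.5] g 55.1
low z=0.130 t 68.9 p [ 0.6519 -0.1044  0.1925] w 0.0623 F [-0.6 -0.5  2.8] g 55.8
tilt t 70.0 p [ 0.649  -0.0957  0.1687] w 0.0623 F [-0.9 -3.7  0.7] g 54.7
left t 71.3 p [ 0.6594 -0.1431  0.2775] w 0.0847 F [-0.7 -0.3 -0.4] g 0.0
end t 73.3 p [ 3.603e-01 -1.000e-04  3.998e-01] w 0.0853 F [0.4 0.1 0. ] g 0.0
[474.9 235.4] [ 453  212   52   44 1096]
[285.3 258.8] [ 255  223   67   64 1892]
[415.9 244.8] [ 395  222   52   43 1077]
[356.7 255.2] [ 333  230   52   46 1234]
hook px 0 [487.8 218.3]
hook px 1 [427.5 227.9]
hook px 2 [364.4 237.9]
hook px 3 [298.1 248.4]
```

View pics/fin.png

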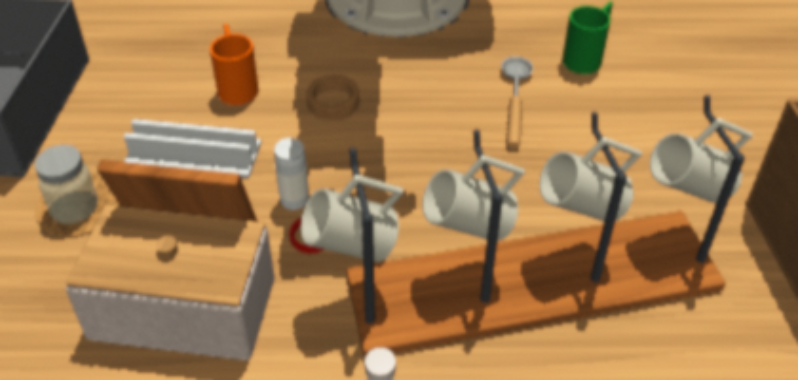

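All four mugs hang on their hooks. The jar is on the mat, the board leans on the bin, and nothing else has moved, so I'm handing in.

```bash
python3 -c "
from h import *
bot.dwell(1.0);st();print(hand_in())"
```

```text
t 74.4 p [0.36 0.   0.4 ] w 0.0851 F [0.  0.4 0.4] g 0.0
the job is handed in; nothing more can be done
None
```

I handed the job in at about 74 s of the 210 s: the jar is on the mat, the board leans squarely against the bread bin, and all four mugs hang one to a hook; `hand_in()` returned no verdict.

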